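# Log a culture flask with the bench code reader

### The job

Switch the code reader on by turning the blue knob on the sloping control unit clockwise, from the red dot until it clicks over to the green dot. Then pick up the yellow hand reader, hold its window squarely facing the middle of the bar-code label on the sloping flask, about 10 cm away, and keep it still there for a good second so that it reads. Finally lay the reader gently back on its blue-topped rest, lengthwise and window down as it lay; leave the knob on and do not disturb the bottle, the spare flask or the tip box.

Things in the scene. Friction and masses are not known exactly. Their poses are not given: they have to be found in the camera images.
- mode_knob (a joint): knob angle, rad: 0 = pointing at the red dot (off), 1.2 = at the green dot (on); grows clockwise seen from above the panel (a turn of -1.2 about the grip point's z). A sprung detent holds it in either place: it resists with about 0.16 N m from the start, easing to the hump at 0.6 rad, beyond which it snaps on to 1.2 by itself if free (and back to 0 from short of it). Firm stops at 0 and 1.2.
- mode_knob_grip (a point): point on the knob's axis where to grip, 34 mm out from the panel. Blue knob: a disc of 44 mm diameter, 3 to 11 mm above the panel, carrying a bar 44 mm long, 14 mm wide, up to 41 mm above the panel. z = its axis, square out of the panel; x = along the bar to its white mark; turns with the knob. At 0, x points up the slope; fingers close along y.
- console: control unit of the reader, white, fixed, 0.14 x 0.20 m, about 0.10 m high at the back, with a grey panel 150 x 200 mm sloping 25 degrees up away from its front (-x of its own frame). Origin under its middle on the bench, z up; the knob stands at the middle of the panel, 70 mm up.
- reader: loose hand reader, about 0.12 to 0.22 kg: a straight yellow handle 110 mm long (x -75 to 35 mm), 28 mm wide (y), 34 mm high, with a black head (x 35 to 81 mm, 52 mm wide, 36 mm high) at its +x end. Origin: on its flat underside below its centre of mass; x along the handle towards the head, z up (out of its top).
- reader_grip (a point): point to grip on the reader's handle: 24 mm above its underside, above the centre of mass; same axes as the reader. The fingers close along y.
- reader_window (a point): middle of the reader's red window, on the underside of the black head, 58 mm in +x from the reader's origin; same axes as the reader. It looks along -z (out of the underside).
- rest: fixed rubber rest with a blue top, 200 x 100 mm, 12 mm high, x along its length. Origin under its middle on the bench. The reader starts lying on it, origin near the middle (within 11 mm), lengthwise to within 0.15 rad, head towards +x.
- label: white label with black bars, 40 x 62 mm, on the upper face of a clear culture flask fixed on the sloping stand. Origin: the middle of the label's face; z = square out of it (30 degrees from vertical, leaning towards the stand's front), x up the slope.
- flask_stand: fixed grey stand, 0.15 x 0.12 m, that carries the flask on a 30 degree slope rising away from its front (-x of its own frame); the flask's blue cap at the top is about 0.14 m above the bench. Origin under its middle on the bench; the label's middle is about 33 mm towards the front of it and 83 mm up.
- bottle: bystander: amber bottle, 60 mm diameter, 110 mm high, loose; origin under its middle.
- spare_flask: bystander: empty clear flask with a blue cap lying flat, 155 x 85 x 32 mm, loose; origin under its middle.
- tip_box: bystander: orange tip box with a clear top, 85 x 120 x 60 mm, loose; origin under its middle.
Not all that is in view belongs to the job. There is more than one size of the reader; the job needs the middle-sized.

How it is judged (in metres and radians):
On the way, in this order (a step that is already met when the one before it is completed fails the run):
1. the knob has clicked over to the green dot (over 1.05 rad) (value of joint mode_knob above 1.05 rad), for 0.2 s.
2. knob on; window facing the label within 18 degrees, label's middle 50 to 160 mm ahead and within 20 mm of its line of sight in x and y, still (under 0.03 m/s, 0.3 rad/s) for 0.8 s (value of joint mode_knob above 1.05 rad and x of label in the frame of reader_window between -0.02 and 0.02 m and y of label in the frame of reader_window between -0.02 and 0.02 m and z of label in the frame of reader_window between -0.16 and -0.05 m and angle between the z axis of reader_window and the z axis of label, either way round below 0.31 rad and linear speed of reader below 0.03 m/s and angular speed of reader below 0.3 rad/s), for 0.8 s.
At the end, for the whole second after the job is handed in: the knob at over 1.05 rad (on); the reader at rest on its rest, window down (tilt under 0.1 rad), its origin within 30 mm of the rest's middle, lengthwise to within 0.35 rad either way round (value of joint mode_knob above 1.05 rad and horizontal distance between reader and rest below 0.03 m and z of reader in the frame of rest between 0.006 and 0.018 m and angle between reader's own z axis and vertical below 0.1 rad and angle between the x axis of reader and the x axis of rest, either way round below 0.35 rad and linear speed of reader below 0.02 m/s); the robot touches nothing.
It fails at once if the bottle is moved by more than 15 mm or tipped over 0.3 rad (distance of bottle from where it was at the start of the episode above 0.015 m or angle between bottle's own z axis and vertical above 0.3 rad).
It fails at once if the spare flask is moved by more than 15 mm or tipped over 0.3 rad (distance of spare_flask from where it was at the start of the episode above 0.015 m or angle between spare_flask's own z axis and vertical above 0.3 rad).
It fails at once if the tip box is moved by more than 15 mm or tipped over 0.3 rad (distance of tip_box from where it was at the start of the episode above 0.015 m or angle between tip_box's own z axis and vertical above 0.3 rad).
It fails at once if the reader is dropped (falls at over 0.6 m/s with no finger on it) (contact force between the fingers and reader below 0.05 N and linear speed of reader above 0.6 m/s).
It also fails if it takes over 67 s, if anything falls off the work surface, if the arm or the gripper's body presses on something with over 40 N, if the wrist force passes 120 N, or if a joint passes its speed limit or range.

### The arm

A 6-joint arm with a two-finger parallel gripper is mounted at the origin on the work surface. World frame = base frame: x ahead of the robot, y to its left, z up, the work surface at z = 0. Lengths are in m, angles in degrees, forces in N, time in s.
With the tool pointing down it reaches from about 0.4 to 0.825 m from the base axis. Payload 7 kg.
Tool frame: the origin (TCP) lies on the centre line of the jaws, within the pads' length; the fingertips stand 19 mm ahead of it and the grasp point (between the pads) is the TCP; z points along the fingers, y is the line along which they close (so a half turn about z gives the same grasp; the last joint's range is limited). The gripper opens to 88 mm and grips with 3 to 60 N. Pads are 19 mm wide; open, the fingers measure 130 mm over their backs; the gripper's body (78 mm by 193 mm) begins 47 mm behind the grasp point.
Start: joints at [88.814, 20.546, 0.682, 0, -70.136, -16.507], TCP at [0.205, 0.643, 0.217] pointing down, gripper open.
Joint ranges: [-176.03, 176.03], [-82.01, 121.73], [-58.28, 71.71], [-173.87, 95.51], [-174.79, -0.11], [-173.66, 173.66]. Speed limits (degrees/s): [136.94, 136.94, 172.46, 180, 180, 180].

### API

Orientations are given as [roll, pitch, yaw] about the fixed x, y, z axes, in that order (R = Rz(yaw) Ry(pitch) Rx(roll)).
In Python, from plant import ctrl gives the robot as it stands.
- The arm moves only by the tool move_arm, never from a script. Its argument "motion" is a list of rows, each a list of 3 entries, a list of its own where there are three numbers: the shift along the tool's x, y, z in mm, then the turn, a rotation vector about the tool's x, y, z in degrees, then the closure, from 0 (fully open) to 1 (shut). A call has 1 to 10 rows; each row is the pose to reach, as a shift and turn from the pose commanded when the call began, along the tool's axes at that moment; what a row does not reach only later rows make up. A row lasts 1/12 s, in which the tool goes at most 41.7 mm and 7.16 degrees, less where a joint would pass 70% of its speed; a pose out of reach is approached as far as the arm can. A call with a gripper value outside its range is refused whole. The fingers move at their own pace and stop on an object; the grip force is fixed at half the most. Time passes only in rows, so rows that repeat a pose let the fingers close. It gives the time, the measured TCP pose, the force, the opening and the grip force at its end, in the units of the state.
- ctrl.get_obs(): the state, without advancing time (a new reading comes with each control period).
- ctrl.snapshot(name): name is "scene" or "side" or "wrist"; returns a dict with "color" (420x560x3 uint8, blue, green, red), "camera_matrix" (3x3 intrinsics, pixels), "k1" (the pictures are not rectified: a ray, as slopes to the right and down, at radius r is drawn at 1 + k1 r^2 times it, then the intrinsics apply), "cam_to_world" (4x4, takes a point from camera to world coordinates). Camera axes: x right, y up, looking along -z (the intrinsics and any distortion apply to the point x, -y, -z); pixel columns grow to the right and rows downward; lengths in m; the calibration is good to about 2 mm. A picture is of the moment at which its call begins. There is no depth.
- ctrl.close_job(): hands the job in; it is judged then, once.
The state is a dict: "clock": time; "joint_pos": joint angles; "qvel": joint speeds; "tau": joint torques, N m; "tool_pos": TCP position; "orientation": TCP orientation; "force": force on the tool from outside, world axes, zero at the start; "moment": the same for the moment, N m; "opening": finger opening in m; "gripper_force": force on a finger pad.
Only numpy, scipy, OpenCV 4.12 (cv2) and the standard library are available. Lean on these libraries where they do the work, as an engineer would, in place of code of your own. Each camera call takes 0.05 s, during which the arm holds its last target. There are 200 camera calls.

## Working session

There is one attempt and no reset: what is moved stays moved. The work goes in short steps, Python scripts to look and compute and a tool call to move; the robot and the scene stay as the last step left them, time stands still between calls to the robot, and variables do not carry over. Pictures are saved under pics/ and viewed, at most 10 in all, crops included, and the job is handed in when it is done.

Besides the shell and the picture viewer there is one more tool, called after "Emit:" as name(argument=value, ...), one argument or row to a line, values as JSON. move_arm: Moves the arm, as the interface text tells. Its arguments: {"type":"object","properties":{"motion":{"type":"array"}},"required":["motion"]}

```bash
mkdir -p pics; ls; cat > h.py <<'E'
import numpy as np, cv2
from scipy.spatial.transform import Rotation as R
from plant import ctrl
def snap(n,f=None):
    s=ctrl.snapshot(n)
    if f: cv2.imwrite('pics/'+f,s['color'])
    return s
def ray(s,u,v):
    K=np.array(s['camera_matrix']);T=np.array(s['cam_to_world'])
    p=cv2.undistortPoints(np.array([[[u,v]]],float),K,np.array([s['k1'],0,0,0,0.]))[0,0]
    d=T[:3,:3]@np.array([p[0],-p[1],-1]);return T[:3,3],d/np.linalg.norm(d)
def onz(s,u,v,z):
    o,d=ray(s,u,v);return o+d*(z-o[2])/d[2]
def tri(*rs):
    A=0;b=0
    for o,d in rs:
        P=np.eye(3)-np.outer(d,d);A=A+P;b=b+P@o
    x=np.linalg.solve(A,b);return x,[np.linalg.norm(np.cross(x-o,d)) for o,d in rs]
def proj(s,p):
    K=np.array(s['camera_matrix']);T=np.array(s['cam_to_world'])
    c=T[:3,:3].T@(np.array(p)-T[:3,3]);x,y=c[0]/-c[2],-c[1]/-c[2];k=1+s['k1']*(x*x+y*y)
    return (K@[x*k,y*k,1])[:2]
def tool():
    o=ctrl.get_obs();return np.array(o['tool_pos']),R.from_euler('xyz',o['orientation'],degrees=True)
def delta(p,Rt):
    # shift mm and rotvec deg in tool axes to reach pose
    a,r=tool();return r.inv().apply(np.array(p)-a)*1000,np.degrees((r.inv()*Rt).as_rotvec())
E
python3 - <<'E'
from h import *
import pickle
S={n:snap(n,n+'0.png') for n in('scene','side','wrist')}
pickle.dump(S,open('s0.pkl','wb'))
for n in S:
    T=S[n]['cam_to_world'];print(n,np.round(T,3).tolist(),S[n]['k1'])
cv2.imwrite('pics/both.png',np.hstack([S['scene']['color'],S['side']['color']])[:, :]) 
print(ctrl.get_obs())
E
```

```text
pics
scene [[0.81, -0.467, 0.355, 0.915], [0.587, 0.631, -0.507, -0.619], [0.013, 0.619, 0.785, 0.961], [0.0, 0.0, 0.0, 1.0]] -0.10156026124009761
side [[0.98, 0.093, -0.175, 0.274], [-0.197, 0.551, -0.811, -1.121], [0.022, 0.829, 0.558, 0.841], [0.0, 0.0, 0.0, 1.0]] 0.049962907266783256
wrist [[-0.304, 0.907, 0.291, 0.283], [-0.953, -0.29, -0.092, 0.617], [0.001, -0.305, 0.952, 0.385], [0.0, 0.0, 0.0, 1.0]] -0.011519785798850631
{'clock': 0.15, 'joint_pos': array([ 8.88159785e+01,  2.05824796e+01,  6.44706206e-01, -1.27637367e-02,
       -7.01365286e+01, -1.65072288e+01]), 'qvel': array([-0.01344778, -0.13697706,  0.2264047 ,  0.09173409, -0.04762121,
        0.00639346]), 'tau': array([-1.33296566e-03, -5.83272493e+01,  2.93289381e+01,  7.00116232e+00,
        8.81384884e-03, -9.86550276e-05]), 'tool_pos': array([0.20504301, 0.64269285, 0.21672997]), 'orientation': array([ 1.79925351e+02, -9.60782519e-03, -1.76955887e+01]), 'force': array([-0.15381327, -0.58653618, -0.19324405]), 'moment': array([-0.00672075, -0.03127211, -0.0282588 ]), 'gripper_force': 0.0, 'opening': 0.0876205497682122}
```

View pics/scene0.png

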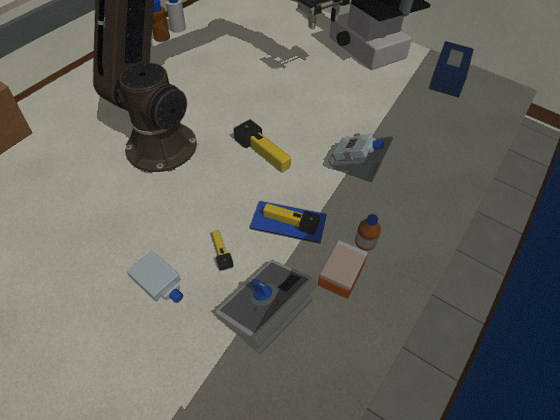

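View pics/side0.png

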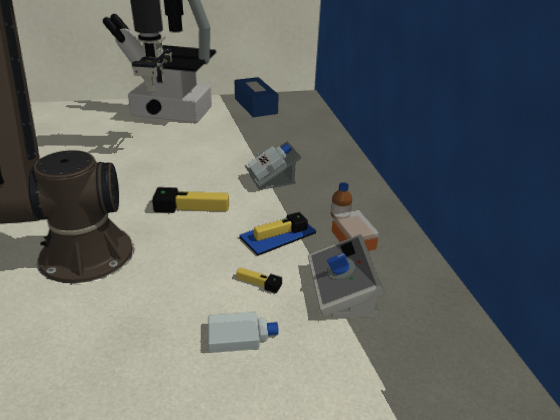

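Three readers appear in the scene view: a large one at (262,145), one on the blue rest at (288,215) and a small one at (221,248). The one lying on the blue rest is the middle-sized one, so it fits. The knob is at (262,290), the label at about (350,148), the bottle at (368,233), the tip box at (343,268) and the spare flask at (155,276). I'll enlarge to confirm.

```bash
python3 - <<'E'
from h import *
import pickle
S=pickle.load(open('s0.pkl','rb'))
a=S['scene']['color'][120:360,205:405];b=S['side']['color'][130:330,230:390]
a=cv2.resize(a,(500,600),interpolation=cv2.INTER_CUBIC)[:, :]
b=cv2.resize(b,(300,375),interpolation=cv2.INTER_CUBIC)
o=np.zeros((600,800,3),np.uint8);o[:,:500]=a;o[:375,500:]=b
cv2.imwrite('pics/crop0.png',np.clip(o*1.5,0,255).astype(np.uint8))
# masks
for n in('scene','side'):
    hsv=cv2.cvtColor(S[n]['color'],cv2.COLOR_BGR2HSV)
    for nm,lo,hi in(('yellow',(20,130,70),(32,255,255)),('blue',(105,150,60),(125,255,255))):
        m=cv2.inRange(hsv,lo,hi);k,l,st,c=cv2.connectedComponentsWithStats(m)
        for i in range(1,k):
            if 25<st[i,4]<6000: print(n,nm,st[i].tolist(),c[i].round(1),cv2.minAreaRect(cv2.findContours((l==i).astype(np.uint8),0,2)[0][0]))
E
```

```text
scene yellow [250, 132, 41, 40, 732] [270.8 152.4] ((269.9901123046875, 151.4010009765625), (49.181461334228516, 17.0974178314209), 39.28940963745117)
scene yellow [263, 204, 39, 23, 466] [281.6 214.3] ((281.8026123046875, 214.11683654785156), (38.32554626464844, 13.2958402633667), 17.744670867919922)
scene yellow [212, 230, 14, 25, 176] [218.1 241.8] ((218.1000213623047, 242.30001831054688), (24.66576385498047, 7.589465618133545), 71.56504821777344)
scene blue [153, 0, 8, 12, 76] [156.4   5.8] ((156.5, 5.5), (11.0, 7.0), 90.0)
scene blue [373, 140, 11, 9, 80] [377.7 144.1] ((378.0, 144.0), (8.0, 10.0), 90.0)
scene blue [251, 201, 75, 41, 998] [285.1 224. ] ((287.98077392578125, 220.59616088867188), (71.19015502929688, 28.24072265625), 11.309932708740234)
scene blue [367, 214, 10, 11, 83] [371.8 219.3] ((371.5, 219.0), (9.0, 10.0), 0.0)
scene blue [251, 279, 21, 21, 259] [261.  290.3] ((259.5000305175781, 289.5000305175781), (22.62741470336914, 16.970561981201172), 45.0)
scene blue [170, 289, 13, 13, 115] [175.9 295.1] ((175.75001525878906, 295.2500305175781), (11.31370735168457, 10.
[... 389 characters left out ...]
524414062, 276.6702880859375), (31.026060104370117, 10.88117790222168), 17.10272979736328)
side blue [282, 144, 9, 9, 54] [286.1 148.1] ((286.1922912597656, 148.03843688964844), (7.488452911376953, 6.933752536773682), 56.3099365234375)
side blue [339, 183, 9, 8, 58] [343.  186.6] ((343.0, 186.5), (7.0, 8.0), 90.0)
side blue [240, 225, 75, 29, 699] [272.4 239.8] ((277.6958923339844, 239.61097717285156), (22.716598510742188, 74.22151184082031), 83.9909896850586)
side blue [328, 254, 21, 20, 291] [338.6 264.1] ((338.7758483886719, 264.18963623046875), (18.012447357177734, 18.383838653564453), 68.19859313964844)
side blue [267, 323, 11, 12, 114] [272.3 328.1] ((272.0, 328.5), (11.0, 10.0), 90.0)
```

View pics/crop0.png

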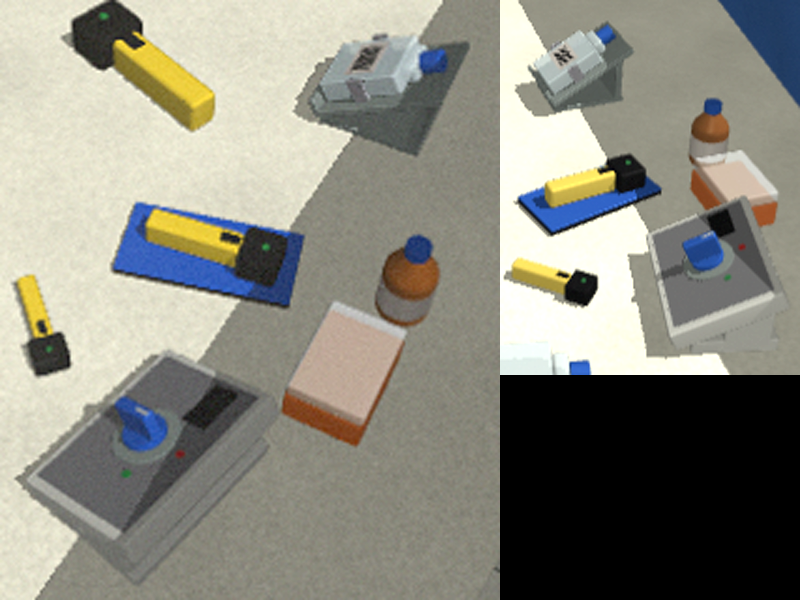

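The crop confirms it: the middle-sized reader lies on the blue rest, with its head towards the bottle. The knob bar runs from about (253,282) to (271,296), with the red dot at (277,302) and the green dot at (255,309).

```bash
python3 - <<'E'
from h import *
import pickle
S=pickle.load(open('s0.pkl','rb'));a,b=S['scene'],S['side']
f=lambda x,y:(205+x/2.5,120+y/2.5); g=lambda x,y:(230+(x-500)/1.875,130+y/1.875)
P={'red':((180,454),(741,247)),'green':((126,473),(727,278)),'c1':((165,355),(650,230)),'c2':((270,400),(742,200)),'c3':((120,545),(782,300)),'c4':((25,478),(672,343)),
'disp':((210,408),(721,221)),'rest1':((135,203),(518,198)),'rest2':((302,236),(597,171)),'rest3':((288,304),(660,188)),'rest4':((114,268),(551,233)),
'label':((369,58),(564,55)),'bcap':((419,248),(713,106)),'hled':((265,247),(627,159)),'hback':((150,222),(549,195)),
'scap':((433,61),(606,33))}
for k,(p,q) in P.items():
    x,e=tri(ray(a,*f(*p)),ray(b,*g(*q)));print(k,x.round(4),np.round(e,4))
print('knob',tri(ray(a,261,290.3),ray(b,338.6,264.1)))
print('spcap',tri(ray(a,176,295),ray(b,272.3,328.1)))
print('flaskcap',tri(ray(a,377.7,144.1),ray(b,286.1,148.1)))
E
```

```text
red [ 0.6654 -0.262   0.0898] [0.0005 0.0005]
green [ 0.6341 -0.3017  0.0771] [0.0002 0.0002]
c1 [ 0.575  -0.1635  0.05  ] [0.0033 0.0033]
c2 [ 0.7003 -0.1672  0.0907] [0.001 0.001]
c3 [ 0.6776 -0.3653  0.0931] [0.0023 0.0023]
c4 [ 0.5492 -0.3502  0.0317] [0.0046 0.0046]
disp [ 0.6585 -0.2053  0.0881] [0.0019 0.0019]
rest1 [ 0.4109 -0.0005  0.01  ] [0.0003 0.0003]
rest2 [ 0.5671  0.1277 -0.0529] [0.0074 0.0074]
rest3 [ 0.631  -0.0137  0.01  ] [0.0012 0.0012]
rest4 [ 0.4472 -0.0864  0.0049] [0.0002 0.0002]
label [0.5371 0.3082 0.0825] [0.0006 0.0006]
bcap [0.7313 0.0652 0.1025] [0.0003 0.0003]
hled [0.5826 0.0082 0.0537] [0.0025 0.0025]
hback [ 0.4534 -0.0271  0.0306] [0.0014 0.0014]
scap [0.6141 0.3168 0.1148] [0.0012 0.0012]
knob (array([ 0.61720968, -0.25860416,  0.08593474]), [np.float64(0.0010088361742092765), np.float64(0.0010088361742090631)])
spcap (array([ 0.43429807, -0.36760838,  0.0179676 ]), [np.float64(0.00023302836581886346), np.float64(0.00023302836581864955)])
flaskcap (array([0.61240867, 0.31758003, 0.11340879]), [np.float64(0.00043329546273024647), np.float64(0.0004332954627303081)])
```

View pics/wrist0.png

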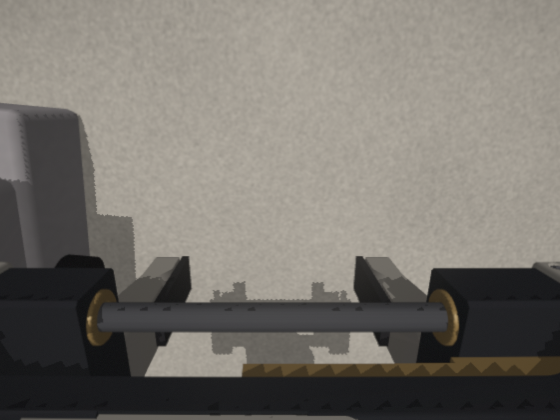

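The wrist view shows only bare bench and the microscope at the left edge. Next I'll plan the move to a hover above the knob.

```bash
cat >> h.py <<'E'
def knobR(yaw): return R.from_euler('z',yaw,degrees=True)*R.from_euler('y',-25,degrees=True)
FLIP=R.from_euler('x',180,degrees=True)
E
python3 - <<'E'
from h import *
Rk=knobR(-6);g=np.array([.6257,-.2605,.070])+Rk.apply([0,0,.034])
print(g);d,r=delta(g+Rk.apply([0,0,.12]),Rk*FLIP);print(d.round(1),r.round(2))
E
```

```text
[ 0.61140969 -0.25899803  0.10081446]
[611.6 745.8   8.2] [  2.63  24.91 -11.49]
```

Emit:
move_arm(
  motion=[
    [[10, 12, -35], [0, 0, 0], 0],
    [[30, 37, -60], [0, 0, 0], 0],
    [[55, 67, -80], [0, 0, 0], 0],
    [[80, 98, -80], [0, 0, 0], 0],
    [[105, 128, -80], [0, 0, 0], 0],
    [[130, 159, -80], [0, 0, 0], 0],
    [[155, 189, -80], [0, 0, 0], 0],
    [[180, 220, -80], [0, 0, 0], 0],
    [[205, 250, -80], [0, 0, 0], 0],
    [[230, 280, -80], [0, 0, 0], 0],
  ],
)

```text
clock: 0.98
tool_pos: [0.3393, 0.3044, 0.2975]
orientation: [-180.0, 0.0, -17.7]
force: [0.8, 0.3, 1.1]
opening: 0.0876
gripper_force: 0.0
```

Emit:
move_arm(
  motion=[
    [[25, 30, 0], [0, 0, 0], 0],
    [[50, 61, 0], [0, 0, 0], 0],
    [[75, 91, 0], [0, 0, 0], 0],
    [[100, 122, 0], [0, 0, 0], 0],
    [[125, 152, 0], [0, 0, 0], 0],
    [[150, 183, 0], [0, 0, 0], 0],
    [[175, 213, 0], [0, 0, 0], 0],
    [[200, 244, 0], [0, 0, 0], 0],
    [[225, 275, 0], [0, 0, 0], 0],
    [[250, 305, 0], [0, 0, 0], 0],
  ],
)

```text
clock: 1.82
tool_pos: [0.4847, -0.0623, 0.2976]
orientation: [-180.0, -0.0, -17.7]
force: [0.9, 0.8, -0.1]
opening: 0.0876
gripper_force: 0.0
```

```bash
python3 - <<'E'
from h import *
Rk=knobR(-6);g=np.array([.6257,-.2605,.070])+Rk.apply([0,0,.034])
d,r=delta(g+Rk.apply([0,0,.12]),Rk*FLIP);print(d.round(1),r.round(2));print(ctrl.get_obs()['joint_pos'].round(0))
E
```

```text
[130.8 159.2  88. ] [  2.53  24.89 -11.51]
[ 16.   0. -14.  -0. -76.  57.]
```

Emit:
move_arm(
  motion=[
    [[20, 25, 0], [0.5, 5, -2.3], 0],
    [[40, 50, 0], [1, 10, -4.6], 0],
    [[65, 80, 0], [1.5, 15, -6.9], 0],
    [[90, 110, 10], [2, 20, -9.2], 0],
    [[110, 135, 30], [2.5, 24.9, -11.5], 0],
    [[130, 159, 60], [2.5, 24.9, -11.5], 0],
    [[131, 159, 88], [2.5, 24.9, -11.5], 0],
    [[131, 159, 88], [2.5, 24.9, -11.5], 0],
    [[131, 159, 88], [2.5, 24.9, -11.5], 0],
    [[131, 159, 88], [2.5, 24.9, -11.5], 0],
  ],
)

```text
clock: 2.65
tool_pos: [0.5619, -0.2513, 0.211]
orientation: [179.9, -25.0, -5.9]
force: [0.2, -0.1, 0.5]
opening: 0.0877
gripper_force: 0.0
```

```bash
python3 - <<'E'
from h import *
import pickle
s=snap('wrist','wrist1.png');pickle.dump(s,open('s1.pkl','wb'))
Rk=knobR(-6);c=np.array([.6257,-.2605,.070])
print(tool()[0]);print(proj(s,c+Rk.apply([0,0,.041])),ctrl.get_obs()['joint_pos'].round(0))
hsv=cv2.cvtColor(s['color'],cv2.COLOR_BGR2HSV)
m=cv2.inRange(hsv,(105,150,60),(125,255,255));k,l,st,cc=cv2.connectedComponentsWithStats(m);print(st,cc)
E
```

```text
[ 0.56229419 -0.25103847  0.21173748]
[273.76675744 207.63205315] [ -6.   2. -29.   0. -34.  90.]
[[     0      0    560    420 232538]
 [   252    178     43     53   1447]
 [     0    223     90     45   1079]
 [   378    352     15     11    136]] [[280.49214322 209.29743526]
 [272.96821009 201.50449205]
 [ 61.22706209 245.26876738]
 [384.33088235 357.13970588]]
```

View pics/wrist1.png

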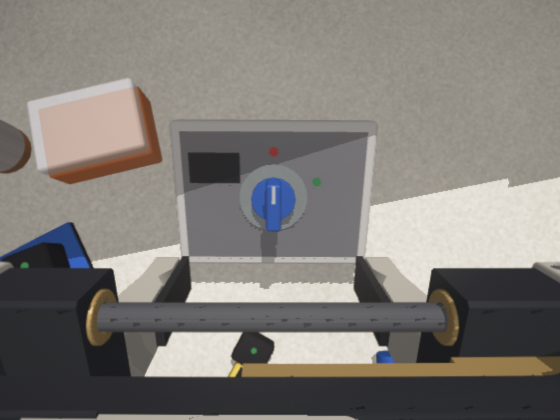

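The panel sits square in the wrist view. The knob bar is at columns 266–281, rows 183–231, the red dot at (273,152) and the green dot at (317,182). I'll check the knob position from the panel corners.

```bash
python3 - <<'E'
from h import *
import pickle
s=pickle.load(open('s1.pkl','rb'));Rk=knobR(-6);c=np.array([.6257,-.2605,.070])
def onp(u,v,h):
    o,d=ray(s,u,v);o=Rk.inv().apply(o-c);d=Rk.inv().apply(d);return (o+d*(h-o[2])/d[2])*1000
for n,u,v,h in(('tl',173,122,0),('tr',377,122,0),('bl',181,263,0),('br',366,263,0),('red',273.5,152,0),('green',317,182,0),('disc top edge',273,178,11),('disc l',251.5,200,11),('disc r',295,200,11),('bar far',273,184,41),('bar near bottom',273,231,41)): print(n,onp(u,v,h).round(1))
for p in([22,0,41],[-22,0,41],[-22,0,11]): print(proj(s,c+Rk.apply(np.array(p)/1000)).round(1))
g=c+Rk.apply([0,0,.036]);d,r=delta(g,Rk*FLIP);print(d.round(1),r.round(2))
E
```

```text
tl [72.5 95.5  0. ]
tr [ 72.6 -98.    0. ]
bl [-74.7 100.1   0. ]
br [ -74.7 -100.4    0. ]
red [44.3  0.1  0. ]
green [ 14.6 -43.5   0. ]
disc top edge [ 2230.4    47.5 11000. ]
disc l [ 2980.   -673.5 11000. ]
disc r [ 2979.4   787.8 11000. ]
bar far [ 9029.4   176.8 41000. ]
bar near bottom [15349.3   186.8 41000. ]
[273.8 183.5]
[273.7 230.7]
[273.5 220.2]
[ -2.1   2.7 119.5] [ 0.05 -0.13  0.09]
```

Emit:
move_arm(
  motion=[
    [[-2, 2.7, 20], [0, 0, 0], 0],
    [[-2, 2.7, 45], [0, 0, 0], 0],
    [[-2, 2.7, 70], [0, 0, 0], 0],
    [[-2, 2.7, 80], [0, 0, 0], 0],
    [[-2, 2.7, 80], [0, 0, 0], 0],
    [[-2, 2.7, 80], [0, 0, 0], 0],
    [[-2, 2.7, 80], [0, 0, 0], 0],
  ],
)

```text
clock: 3.28
tool_pos: [0.5935, -0.2573, 0.1382]
orientation: [179.9, -25.1, -5.9]
force: [-0.1, -0.2, -0.3]
opening: 0.0876
gripper_force: 0.0
```

```bash
python3 - <<'E'
from h import *
Rk=knobR(-6);c=np.array([.6257,-.2605,.070])
g=c+Rk.apply([0,0,.036]);d,r=delta(g,Rk*FLIP);print(d.round(1),r.round(2))
E
```

```text
[ 0.4 -0.2 39.5] [ 0.04 -0.12  0.06]
```

Emit:
move_arm(
  motion=[
    [[0.4, 0, 20], [0, 0, 0], 0.3],
    [[0.4, 0, 35], [0, 0, 0], 0.3],
    [[0.4, 0, 39], [0, 0, 0], 0.3],
    [[0.4, 0, 39], [0, 0, 0], 1],
    [[0.4, 0, 39], [0, 0, 0], 1],
    [[0.4, 0, 39], [0, 0, 0], 1],
    [[0.4, 0, 39], [0, 0, 0], 1],
    [[0.4, 0, 39], [0, 0, 0], 1],
    [[0.4, 0, 39], [0, 0, 0], 1],
    [[0.4, 0, 39], [0, 0, 0], 1],
  ],
)

```text
clock: 4.12
tool_pos: [0.6094, -0.2594, 0.1013]
orientation: [179.9, -25.0, -6.0]
force: [0.1, 0.1, -0.4]
opening: 0.0267
gripper_force: 0.0
```

Emit:
move_arm(
  motion=[
    [[0, 0, 0], [0, 0, 0], 1],
    [[0, 0, 0], [0, 0, 0], 1],
    [[0, 0, 0], [0, 0, 0], 1],
    [[0, 0, 0], [0, 0, 0], 1],
    [[0, 0, 0], [0, 0, 0], 1],
  ],
)

```text
clock: 4.53
tool_pos: [0.6094, -0.2593, 0.1008]
orientation: [179.9, -25.0, -6.0]
force: [0.2, 0.5, 0.1]
opening: 0.0008
gripper_force: 0.0
```

The fingers closed on nothing, so I'll look.

```bash
python3 - <<'E'
from h import *
import pickle
S={n:snap(n) for n in('scene','side','wrist')};pickle.dump(S,open('s2.pkl','wb'))
a=cv2.resize(S['scene']['color'][230:350,200:330],(433,400),interpolation=cv2.INTER_CUBIC);b=cv2.resize(S['side']['color'][190:310,290:400],(367,400),interpolation=cv2.INTER_CUBIC)
cv2.imwrite('pics/c2.png',np.clip(np.hstack([a,b])*1.4,0,255).astype(np.uint8))
print(tool()[0],ctrl.get_obs()['opening'])
E
```

```text
[ 0.60938143 -0.25934001  0.10087334] 0.0003661628263682913
```

View pics/c2.png

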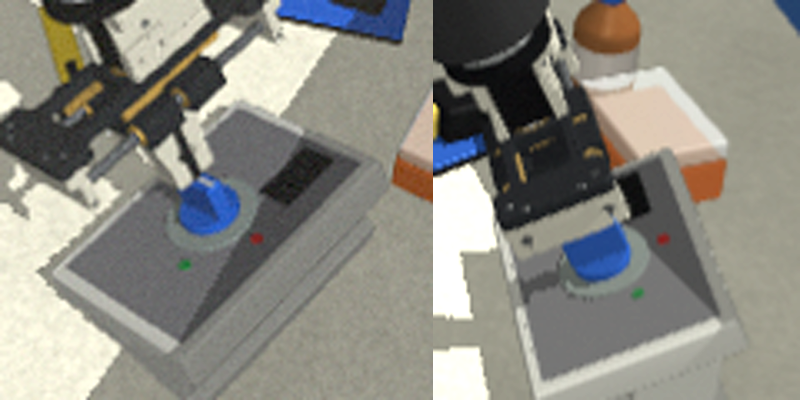

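```bash
python3 - <<'E'
from h import *
import pickle
S=pickle.load(open('s2.pkl','rb'));Rk=knobR(-6);c=np.array([.6257,-.2605,.070]);p,r=tool()
print(Rk.inv().apply(p-c)*1000)
o=ctrl.get_obs();print(o['orientation'],o['force'],o['moment'])
for n,u0,v0,k in(('scene',200,230,3.333),('side',290,190,3.333)):
    f=lambda x:((proj(S[n],x)-[u0,v0])*k+([433,0] if n=='side' else [0,0])).round(0)
    print(n,'tcp',f(p),'tip',f(p+r.apply([0,0,.019])),'bar ends top',f(c+Rk.apply([.022,0,.041])),f(c+Rk.apply([-.022,0,.041])),'tip back',f(p+r.apply([0,0,-.047])),'red',f(c+Rk.apply([.0443,0,0])),'green',f(c+Rk.apply([.0146,-.0435,0])))
w=S['wrist'];print('wrist tip',proj(w,p+r.apply([0,0,.019])),proj(w,p))
cv2.imwrite('pics/w2.png',cv2.resize(w['color'][120:330,160:440],(800,600),interpolation=cv2.INTER_CUBIC))
E
```

```text
[-1.77088749 -0.55212416 34.8907358 ]
[179.94939208 -24.97590842  -5.99691607] [ 0.46362004 -0.06620743 -0.41485767] [ 0.1300258   1.3585649  -0.01047385]
scene tcp [193. 184.] tip [202. 203.] bar ends top [213. 189.] [172. 167.] tip back [170. 135.] red [255. 242.] green [182. 269.]
side tcp [588. 234.] tip [597. 252.] bar ends top [616. 215.] [558. 238.] tip back [565. 187.] red [663. 243.] green [638. 298.]
wrist tip [270.73052739 249.43624984] [270.6048394 263.1103119]
```

View pics/w2.png

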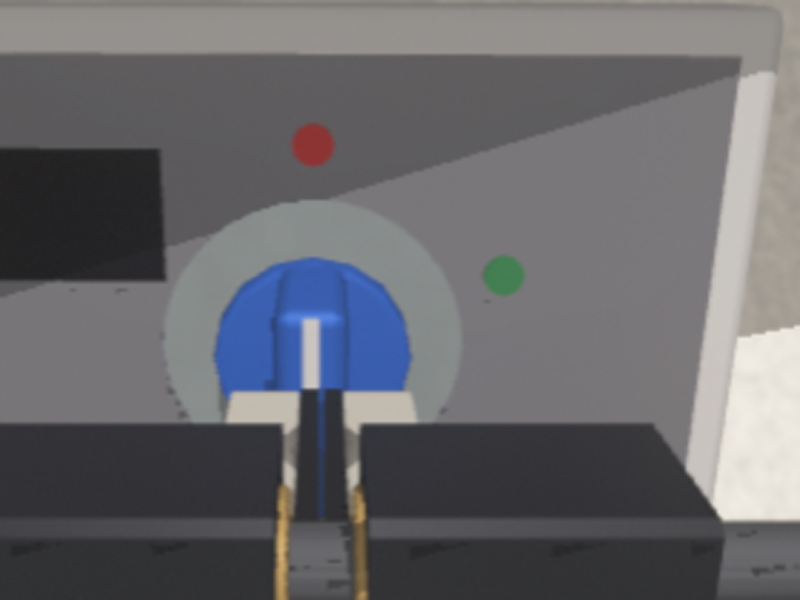

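```bash
python3 - <<'E'
from h import *
import pickle
w=pickle.load(open('s2.pkl','rb'))['wrist'];Rk=knobR(-6);c=np.array([.6257,-.2605,.070]);p,r=tool()
f=lambda x:((proj(w,x)-[160,120])*2.857).round(0)
for q in([22,7,41],[22,-7,41],[22,0,11],[0,22,11],[0,-22,11],[44.3,0,0],[14.6,-43.5,0]): print('knob',q,f(c+Rk.apply(np.array(q)/1000)))
for q in([9.5,0,19],[9.5,0,0],[9.5,0,-19],[-9.5,0,19],[9.5,0,-40]): print('tool',q,f(p+r.apply(np.array(q)/1000)))
print(np.round(r.inv().apply(np.array(w['cam_to_world'])[:3,3]-p)*1000,1))
E
```

```text
knob [22, 7, 41] [274. 306.]
knob [22, -7, 41] [351. 306.]
knob [22, 0, 11] [314. 258.]
knob [0, 22, 11] [214. 353.]
knob [0, -22, 11] [413. 353.]
knob [44.3, 0, 0] [314. 145.]
knob [14.6, -43.5, 0] [505. 275.]
tool [9.5, 0, 19] [316. 329.]
tool [9.5, 0, 0] [316. 365.]
tool [9.5, 0, -19] [315. 408.]
tool [-9.5, 0, 19] [316. 410.]
tool [9.5, 0, -40] [315. 469.]
[  82.6    0.8 -168.3]
```

The geometry agrees, but the fingertips look as if they end above the bar rather than 19 mm past the TCP. I'll probe down gently with the fingers closed.

Emit:
move_arm(
  motion=[
    [[0, 0, 1], [0, 0, 0], 1],
    [[0, 0, 2], [0, 0, 0], 1],
    [[0, 0, 2], [0, 0, 0], 1],
  ],
)

```text
clock: 4.93
tool_pos: [0.6102, -0.2594, 0.0988]
orientation: [179.9, -25.0, -6.0]
force: [0.5, -0.7, 0.8]
opening: 0.0006
gripper_force: 0.0
```

Emit:
move_arm(
  motion=[
    [[0, 0, 1], [0, 0, 0], 1],
    [[0, 0, 2], [0, 0, 0], 1],
    [[0, 0, 2], [0, 0, 0], 1],
  ],
)

```text
clock: 5.18
tool_pos: [0.6105, -0.2596, 0.0985]
orientation: [179.9, -25.0, -6.0]
force: [-10.3, 3.8, 14.0]
opening: 0.0003
gripper_force: 8.7
```

Emit:
move_arm(
  motion=[
    [[0, 0, 1], [0, 0, 0], 1],
    [[0, 0, 2], [0, 0, 0], 1],
    [[0, 0, 2], [0, 0, 0], 1],
  ],
)

```text
clock: 5.43
tool_pos: [0.6107, -0.2598, 0.0983]
orientation: [179.9, -25.0, -6.0]
force: [-22.5, 7.7, 31.6]
opening: 0.0005
gripper_force: 19.5
```

Emit:
move_arm(
  motion=[
    [[0, 0, 1], [0, 0, 0], 1],
    [[0, 0, 2], [0, 0, 0], 1],
    [[0, 0, 2], [0, 0, 0], 1],
  ],
)

```text
clock: 5.68
tool_pos: [0.611, -0.26, 0.0981]
orientation: [179.9, -25.1, -6.0]
force: [-36.4, 12.5, 50.3]
opening: 0.0006
gripper_force: 30.4
```

Contact came with the reported TCP about 8.5 mm below the bar's top, so the real grasp point lies about 27 mm behind the reported TCP along tool z. I'll back off, open, and go in deeper.

Emit:
move_arm(
  motion=[
    [[1.5, -1, -8], [0, 0, 0], 1],
    [[1.5, -1, -16], [0, 0, 0], 0.5],
    [[1.5, -1, -16], [0, 0, 0], 0.5],
    [[1.5, -1, -16], [0, 0, 0], 0.5],
    [[1.5, -1, -16], [0, 0, 0], 0.5],
    [[1.5, -1, -16], [0, 0, 0], 0.5],
    [[1.5, -1, -16], [0, 0, 0], 0.5],
    [[1.5, -1, -16], [0, 0, 0], 0.5],
  ],
)

```text
clock: 6.35
tool_pos: [0.6073, -0.2581, 0.108]
orientation: [180.0, -24.9, -6.0]
force: [0.1, 0.4, 0.1]
opening: 0.0404
gripper_force: 0.0
```

```bash
cat >> h.py <<'E'
OFF=0.0275  # true grasp = reported TCP - OFF * tool z
def dgrasp(p,Rt): return delta(np.array(p)+Rt.apply([0,0,OFF]),Rt)
E
python3 - <<'E'
from h import *
Rk=knobR(-6);c=np.array([.6257,-.2605,.070])
d,r=dgrasp(c+Rk.apply([0,0,.036]),Rk*FLIP);print(d.round(1),r.round(2));o=ctrl.get_obs();print(o['opening'],o['force'])
E
```

```text
[ 0.8  0.4 33.8] [0.05 0.09 0.  ]
0.040427031588305413 [0.14141233 0.37248871 0.08842856]
```

Emit:
move_arm(
  motion=[
    [[0.8, 0.4, 10], [0, 0, 0], 0.5],
    [[0.8, 0.4, 20], [0, 0, 0], 0.5],
    [[0.8, 0.4, 28], [0, 0, 0], 0.5],
    [[0.8, 0.4, 33], [0, 0, 0], 0.5],
    [[0.8, 0.4, 33], [0, 0, 0], 0.5],
    [[0.8, 0.4, 33], [0, 0, 0], 0.5],
  ],
)

```text
clock: 6.85
tool_pos: [0.6218, -0.2601, 0.0783]
orientation: [179.9, -24.9, -6.0]
force: [-0.1, -0.0, 0.3]
opening: 0.0438
gripper_force: 0.0
```

Emit:
move_arm(
  motion=[
    [[0, 0, 0], [0, 0, 0], 1],
    [[0, 0, 0], [0, 0, 0], 1],
    [[0, 0, 0], [0, 0, 0], 1],
    [[0, 0, 0], [0, 0, 0], 1],
    [[0, 0, 0], [0, 0, 0], 1],
    [[0, 0, 0], [0, 0, 0], 1],
  ],
)

```text
clock: 7.35
tool_pos: [0.6222, -0.259, 0.0797]
orientation: [-180.0, -25.0, -6.0]
force: [-1.7, 8.3, 3.5]
opening: 0.0138
gripper_force: 30.0
```

Gripped, with the opening at 14 mm. Now I'll turn it.

Emit:
move_arm(
  motion=[
    [[0, 0, 0], [0, 0, 7], 1],
    [[0, 0, 0], [0, 0, 14], 1],
    [[0, 0, 0], [0, 0, 21], 1],
    [[0, 0, 0], [0, 0, 28], 1],
    [[0, 0, 0], [0, 0, 35], 1],
    [[0, 0, 0], [0, 0, 42], 1],
    [[0, 0, 0], [0, 0, 49], 1],
    [[0, 0, 0], [0, 0, 56], 1],
    [[0, 0, 0], [0, 0, 63], 1],
    [[0, 0, 0], [0, 0, 67.5], 1],
  ],
)

```text
clock: 8.18
tool_pos: [0.6215, -0.2599, 0.0794]
orientation: [-156.7, -9.2, -75.8]
force: [-2.9, 3.5, 3.1]
opening: 0.0136
gripper_force: 30.0
```

Emit:
move_arm(
  motion=[
    [[0, 0, 0], [0, 0, 0.7], 1],
    [[0, 0, 0], [0, 0, 0.7], 1],
    [[0, 0, 0], [0, 0, 0.7], 1],
    [[0, 0, 0], [0, 0, 0.7], 0.5],
    [[0, 0, 0], [0, 0, 0.7], 0.5],
    [[0, 0, 0], [0, 0, 0.7], 0.5],
    [[0, 0, 0], [0, 0, 0.7], 0.5],
    [[0, 0, 0], [0, 0, 0.7], 0.5],
  ],
)

```text
clock: 8.85
tool_pos: [0.6221, -0.2602, 0.0792]
orientation: [-156.6, -9.1, -76.1]
force: [0.8, 0.0, -0.6]
opening: 0.0403
gripper_force: 0.0
```

```bash
python3 - <<'E'
from h import *
o=ctrl.get_obs();print(o['joint_pos'].round(0),o['orientation'],o['tool_pos'],o['opening'],o['force'])
E
```

```text
[ -6.  17. -31.  -0. -17.  22.] [-156.62069027   -9.08346539  -76.062784  ] [ 0.6221427  -0.26016742  0.07922071] 0.040330277453746934 [ 0.82780041  0.04696929 -0.64231306]
```

Emit:
move_arm(
  motion=[
    [[0, 0, -15], [0, 0, 0], 0.5],
    [[0, 0, -40], [0, 0, 0], 0],
    [[0, 0, -75], [0, 0, 0], 0],
    [[0, 0, -110], [0, 0, 0], 0],
    [[0, 0, -150], [0, 0, 0], 0],
    [[0, 0, -170], [0, 0, 0], 0],
    [[0, 0, -170], [0, 0, 0], 0],
    [[0, 0, -170], [0, 0, 0], 0],
  ],
)

```text
clock: 9.52
tool_pos: [0.551, -0.2525, 0.2354]
orientation: [-156.4, -9.1, -76.1]
force: [-0.2, 0.2, -0.9]
opening: 0.0842
gripper_force: 0.0
```

```bash
python3 - <<'E'
from h import *
import pickle
S={n:snap(n) for n in('scene','side','wrist')};pickle.dump(S,open('s3.pkl','wb'))
Rk=knobR(-6);c=np.array([.6257,-.2605,.070])
for n in S:
    Z=S[n]; hsv=cv2.cvtColor(Z['color'],cv2.COLOR_BGR2HSV);m=cv2.inRange(hsv,(105,150,60),(125,255,255))
    u,v=proj(Z,c+Rk.apply([0,0,.035])).astype(int);print(n,u,v)
    for ang in(0,-68.75):
        Q=Rk*R.from_euler('z',ang,degrees=True)
        e=[proj(Z,c+Q.apply([x,0,.041])) for x in(.019,-.019)]
        pts=[tuple(np.array(q).round(0).astype(int)) for q in e]
        print(ang,[ (p, bool(0<=p[0]<560 and 0<=p[1]<420 and m[p[1],p[0]])) for p in pts], Z['color'][pts[0][1],pts[0][0]] if 0<=pts[0][1]<420 else None)
w=S['wrist']['color'];u,v=proj(S['wrist'],c).astype(int)
a=cv2.resize(S['scene']['color'][240:340,210:320],(440,400),interpolation=cv2.INTER_CUBIC)
cv2.imwrite('pics/c3.png',np.hstack([a,cv2.resize(w,(360,270)) if 0 else np.vstack([cv2.resize(w,(360,270)),np.zeros((130,360,3),np.uint8)])]))
E
```

```text
scene 258 285
0 [((np.int64(263), np.int64(286)), True), ((np.int64(252), np.int64(281)), False)] [119  59  32]
-68.75 [((np.int64(254), np.int64(290)), True), ((np.int64(261), np.int64(277)), True)] [111  56  34]
side 337 259
0 [((np.int64(344), np.int64(255)), False), ((np.int64(329), np.int64(261)), False)] [18 16 17]
-68.75 [((np.int64(340), np.int64(262)), True), ((np.int64(332), np.int64(254)), True)] [130  76  47]
wrist 271 198
0 [((np.int64(253), np.int64(193)), True), ((np.int64(289), np.int64(207)), False)] [168  92  58]
-68.75 [((np.int64(271), np.int64(181)), False), ((np.int64(271), np.int64(219)), True)] [177 162 157]
```

View pics/c3.png

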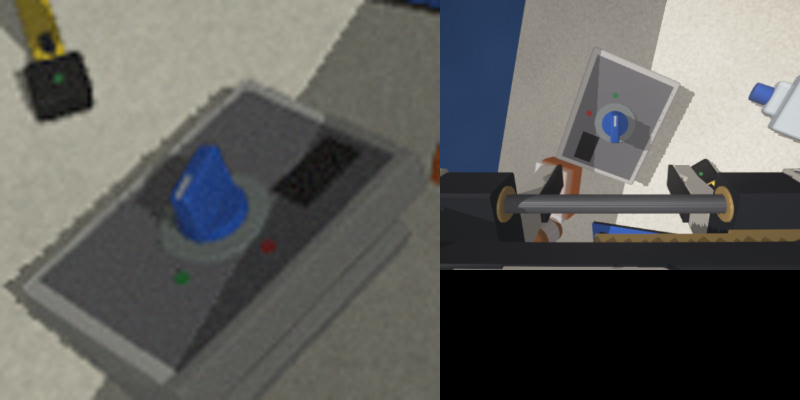

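The knob bar now points at the green dot (white mark at (182,187) in the crop), so it's on. Next I'll measure the reader, rest and label in the wide views and plan a hover.

```bash
python3 - <<'E'
from h import *
import pickle
S=pickle.load(open('s0.pkl','rb'));a,b=S['scene'],S['side']
for n,bl in(('scene',(285,224)),('side',(272,240))):
    Z=S[n];hsv=cv2.cvtColor(Z['color'],cv2.COLOR_BGR2HSV)
    for nm,lo,hi,z in(('yellow',(20,130,70),(32,255,255),.046),('blue',(105,150,60),(125,255,255),.012)):
        m=cv2.inRange(hsv,lo,hi);k,l,st,c=cv2.connectedComponentsWithStats(m)
        for i in range(1,k):
            if (nm=='yellow' and st[i,4]>100) or(nm=='blue' and np.hypot(*(c[i]-bl))<6):
                ys,xs=np.where(l==i);P=np.array([onz(Z,x,y,z)[:2] for x,y in zip(xs,ys)])*1000
                r=cv2.minAreaRect(P.astype(np.float32));print(n,nm,np.round(r[0]),np.round(r[1]),round(r[2],1))
Rt=R.from_euler('z',16,degrees=True)*FLIP
d,r=dgrasp([.52,-.005,.19],Rt);print(d.round(1),r.round(1))
E
```

```text
scene yellow [331. 158.] [ 64. 184.] 77.4
scene yellow [508. -24.] [110.  45.] 15.7
scene yellow [ 429. -197.] [19. 79.] 55.6
scene blue [521.  -8.] [198.  99.] 22.1
side yellow [316. 145.] [ 98. 165.] 77.1
side yellow [500. -33.] [122.  58.] 15.7
side yellow [ 409. -220.] [37. 83.] 55.6
side blue [520. -10.] [198.  99.] 22.2
[-255.2  -15.9   39.3] [-10.8 -25.4 -88.7]
```

Emit:
move_arm(
  motion=[
    [[-15, 0, -10], [-0.8, -1.8, -6.3], 0],
    [[-35, -2, -20], [-1.5, -3.6, -12.6], 0],
    [[-60, -4, -20], [-2.3, -5.4, -19], 0],
    [[-85, -6, -20], [-3, -7.2, -25.3], 0],
    [[-110, -8, -20], [-3.8, -9, -31.6], 0],
    [[-135, -9, -10], [-4.6, -10.9, -38], 0],
    [[-160, -10, 0], [-5.3, -12.7, -44.3], 0],
    [[-185, -12, 10], [-6.1, -14.5, -50.6], 0],
    [[-210, -14, 20], [-6.9, -16.3, -57], 0],
    [[-235, -15, 30], [-7.6, -18.1, -63.3], 0],
  ],
)

```text
clock: 10.5
tool_pos: [0.5203, -0.0233, 0.173]
orientation: [-175.5, -6.4, -9.3]
force: [1.0, 0.7, -0.6]
opening: 0.0878
gripper_force: 0.0
```

Emit:
move_arm(
  motion=[
    [[0, 0, 0], [0, 0, 0], 0],
    [[0, 0, 0], [0, 0, 0], 0],
  ],
)

```text
clock: 10.67
tool_pos: [0.5201, -0.0233, 0.1725]
orientation: [-175.5, -6.3, -9.5]
force: [0.3, 0.1, 0.8]
opening: 0.0876
gripper_force: 0.0
```

```bash
python3 - <<'E'
from h import *
Rt=R.from_euler('z',16,degrees=True)*FLIP
d,r=dgrasp([.52,-.005,.19],Rt);print(d.round(1),r.round(1));print(ctrl.get_obs()['joint_pos'].round(0))
E
```

```text
[ -4.2 -17.2  11. ] [ -3.   -7.2 -25.2]
[ 18.   4. -27.  -1. -51.  63.]
```

Emit:
move_arm(
  motion=[
    [[-1, -5, 3], [-0.8, -1.8, -6.3], 0],
    [[-2, -9, 6], [-1.5, -3.6, -12.6], 0],
    [[-3, -13, 9], [-2.2, -5.4, -18.9], 0],
    [[-4, -17, 11], [-3, -7.2, -25.2], 0],
    [[-4, -17, 11], [-3, -7.2, -25.2], 0],
    [[-4, -17, 11], [-3, -7.2, -25.2], 0],
  ],
)

```text
clock: 11.17
tool_pos: [0.5208, -0.0066, 0.1643]
orientation: [-179.9, -0.2, 15.7]
force: [-0.2, 0.5, -0.5]
opening: 0.0877
gripper_force: 0.0
```

```bash
python3 - <<'E'
from h import *
import pickle
s=snap('wrist','w4.png');pickle.dump(s,open('s4.pkl','wb'))
hsv=cv2.cvtColor(s['color'],cv2.COLOR_BGR2HSV)
for nm,lo,hi,z in(('yellow',(20,130,70),(32,255,255),.046),('blue',(105,150,60),(125,255,255),.012)):
    m=cv2.inRange(hsv,lo,hi);k,l,st,c=cv2.connectedComponentsWithStats(m)
    for i in range(1,k):
        if st[i,4]>200:
            ys,xs=np.where(l==i);P=np.array([onz(s,x,y,z)[:2] for x,y in zip(xs,ys)])*1000
            r=cv2.minAreaRect(P.astype(np.float32));print(nm,st[i],np.round(r[0],1),np.round(r[1],1),round(r[2],1))
print(tool()[0])
E
```

```text
yellow [ 261  165   29  111 2700] [504.9 -13.9] [106.9  25.5] 15.5
yellow [ 69 256  42  12 283] [418.8 147.8] [11.6 40. ] 15.8
blue [ 212   90   87  195 4535] [516.6  28.7] [204.2  75.5] 1.3
blue [ 287  133   40  150 4115] [513. -44.] [157.3  42.6] 18.5
[ 0.5205616  -0.00677149  0.16454592]
```

View pics/w4.png

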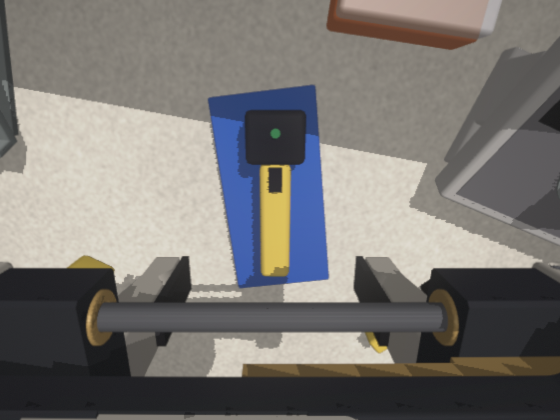

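The wrist view shows the middle reader lying on the rest, with its handle at columns 261–290, rows 165–276, and its head at rows 110–165. The handle yaw is 15.5°. Going down to grasp.

```bash
python3 - <<'E'
from h import *
Rt=R.from_euler('z',15.5,degrees=True)*FLIP
d,r=dgrasp([.525,-.008,.038],Rt);print(d.round(1),r.round(1))
E
```

```text
[  3.2   2.6 154.1] [-0.1 -0.3  0.1]
```

Emit:
move_arm(
  motion=[
    [[3, 2.6, 30], [0, 0, 0], 0.3],
    [[3, 2.6, 60], [0, 0, 0], 0.3],
    [[3, 2.6, 90], [0, 0, 0], 0.3],
    [[3, 2.6, 115], [0, 0, 0], 0.3],
    [[3, 2.6, 135], [0, 0, 0], 0.3],
    [[3, 2.6, 145], [0, 0, 0], 0.3],
    [[3, 2.6, 150], [0, 0, 0], 0.3],
    [[3, 2.6, 154], [0, 0, 0], 0.3],
    [[3, 2.6, 154], [0, 0, 0], 0.3],
    [[3, 2.6, 154], [0, 0, 0], 0.3],
  ],
)

```text
clock: 12.05
tool_pos: [0.5257, -0.0075, 0.012]
orientation: [-179.9, -0.4, 15.8]
force: [-0.3, -0.2, 0.7]
opening: 0.0611
gripper_force: 0.0
```

Emit:
move_arm(
  motion=[
    [[0, 0, 0], [0, 0, 0], 1],
    [[0, 0, 0], [0, 0, 0], 1],
    [[0, 0, 0], [0, 0, 0], 1],
    [[0, 0, 0], [0, 0, 0], 1],
    [[0, 0, 0], [0, 0, 0], 1],
    [[0, 0, 0], [0, 0, 0], 1],
    [[0, 0, 0], [0, 0, 0], 1],
    [[0, 0, 0], [0, 0, 0], 1],
  ],
)

```text
clock: 12.72
tool_pos: [0.5251, -0.0076, 0.0111]
orientation: [-180.0, -0.3, 15.9]
force: [-1.1, 0.0, 2.5]
opening: 0.0278
gripper_force: 30.0
```

Emit:
move_arm(
  motion=[
    [[0, 0, -10], [0, 0, 0], 1],
    [[0, 0, -30], [0, 0, 0], 1],
    [[0, 0, -60], [0, 0, 0], 1],
    [[0, 0, -90], [0, 0, 0], 1],
    [[0, 0, -120], [0, 0, 0], 1],
    [[0, 0, -150], [0, 0, 0], 1],
    [[0, 0, -170], [0, 0, 0], 1],
    [[0, 0, -170], [0, 0, 0], 1],
  ],
)

```text
clock: 13.38
tool_pos: [0.5266, -0.0076, 0.1865]
orientation: [-180.0, -0.7, 15.9]
force: [0.5, 0.5, -0.9]
opening: 0.0278
gripper_force: 30.0
```

```bash
python3 - <<'E'
from h import *
import pickle
S=pickle.load(open('s0.pkl','rb'));rs=[]
for n,p in(('scene',(352.5,143)),('side',(264,159.5))):
    g=cv2.cvtColor(S[n]['color'],cv2.COLOR_BGR2GRAY).astype(int);u,v=map(int,p)
    w=g[v-9:v+10,u-11:u+12];print(n);print('\n'.join(' '.join('%3d'%x for x in r) for r in w))
o=ctrl.get_obs();print(o['opening'],o['force'],o['moment'],o['joint_pos'].round(0))
E
```

```text
scene
151 153 148 146 148 146 146 148 148 150 147 150 137 106  83  85  82  70  77 124 136 128 128
146 153 148 147 145 145 145 149 145 146 148 147 131  71  60  73  90  92 102 123 125 121 122
145 148 153 151 142 117 123 127 140 138 139 135 126 107  99 102 101 102 109 110 120 121 121
145 118 130 133 136 121 120 118 122 117 119 117 111 107 108 108 109 110 107 105 110 124 124
121 112 112 116 123 120 121 119 112 110 111 105  89  84  80  89  88  99 105 108 112 121 119
115 108 110 112 122 126 123 120 104  79  52  65  79  59  51  54  78 101 113 105 104 113 118
101 106 111 111 120 123 121 109  78  46  36  48  57  57  35  65 105 112 107 106 104 106 109
101 105 106 105 113 115 117 102  71  80  52  34  44  51  62  92 108 109 106 104 105 103 101
104 105 106 104 103 107 109 102  38  41  64  63  60  59  69 109 110 105 102 103 104 105 102
104 106 106 104 105 109 104  47  40  43  39  48  46  52  87 109 109 104 102 102 105 104 103
102 101 102 104 106 102  63  46  42  62  54  40  40  63 107 109 101 104 105 101 104 103 100
102 105 103 105 106  84  62  59  58  33  49  58  52  94 109 110 100 102 107 103 10
[... 1833 characters left out ...]
5 128 137 130 121 114
147 141 130 129 125 125 128 129  81  68 113  83  83 113 125 124 123 123 136 125 118 112 112
139 128 124 125 125 125 127 129 113  64  94 120 113 121 125 125 117 112 110 114 112 111 112
128 124 124 124 124 124 125 128 127 112 114 125 123 122 114 102  99  90  93 113 112 111 111
124 125 124 125 124 125 125 126 126 121 121 126 125 116 109  79  83  81  86 101 111 111 111
124 124 125 125 125 126 125 125 125 122 123 126 134 105  90  79  79  81  82  80 110 111 111
125 124 126 125 125 124 124 125 125 125 133 133 122  91  81  80  81  81  81  79  98 111 108
0.0277704447316692 [ 0.46188815  0.49401875 -0.87001174] [-0.01649321 -0.1800337   0.08471506] [ 21.   7. -21.   0. -61.  85.]
```

```bash
cat >> h.py <<'E'
YAW=7.
def labelR(): return R.from_euler('z',YAW,degrees=True)*R.from_euler('y',-30,degrees=True)
RO=np.array([0,0,-.0009]) # reader origin in tool frame
def readpose(L,turn=-90,dist=.10):
    Rr=labelR()*R.from_euler('z',turn,degrees=True)   # reader axes, z = label z
    o=L+labelR().apply([0,0,dist])-Rr.apply([.058,0,0])
    Rt=Rr*FLIP;return o-Rt.apply(RO),Rt
E
python3 - <<'E'
from h import *
import pickle
S=pickle.load(open('s0.pkl','rb'));a,b=S['scene'],S['side']
L,e=tri(ray(a,351.2,143.3),ray(b,263.2,160));print(L,e)
cap,_=tri(ray(a,377.7,144.1),ray(b,286.1,148.1));v=cap-L;print('yaw',np.degrees(np.arctan2(v[1],v[0])))
for t in(-90,180,0,90):
    p,Rt=readpose(L,t);d,r=delta(p,Rt);print(t,p.round(3),d.round(1),r.round(1))
E
```

```text
[0.53349377 0.3060775  0.08151211] [np.float64(0.000527801167360532), np.float64(0.0005278011673607851)]
yaw 8.2929568642366
-90 [0.477 0.358 0.167] [  52.3 -364.8   19.9] [21.5 25.3 96.5]
180 [0.534 0.306 0.196] [  93.3 -299.7   -8.6] [ -43.3   -3.6 -165.8]
0 [0.434 0.294 0.138] [  -6.7 -315.2   48.2] [-2.4 29.2  8.7]
90 [0.491 0.242 0.167] [  34.4 -250.2   19.7] [-24.3  20.6 -79.2]
```

Emit:
move_arm(
  motion=[
    [[3, -20, -20], [1.3, 1.6, 6], 1],
    [[7, -45, -40], [2.7, 3.2, 12], 1],
    [[10, -70, -40], [4, 4.7, 18], 1],
    [[14, -95, -40], [5.3, 6.3, 24], 1],
    [[17, -120, -40], [6.7, 7.9, 30], 1],
    [[21, -145, -40], [8, 9.4, 36], 1],
    [[24, -170, -40], [9.4, 11, 42], 1],
    [[28, -195, -40], [10.7, 12.6, 48], 1],
    [[31, -220, -40], [12, 14.2, 54], 1],
    [[35, -245, -40], [13.4, 15.8, 60], 1],
  ],
)

```text
clock: 14.22
tool_pos: [0.4921, 0.2252, 0.2212]
orientation: [-162.4, -6.9, -42.2]
force: [0.6, -1.4, -1.9]
opening: 0.0282
gripper_force: 30.0
```

Emit:
move_arm(
  motion=[
    [[0, 0, 0], [0, 0, 0], 1],
    [[0, 0, 0], [0, 0, 0], 1],
    [[0, 0, 0], [0, 0, 0], 1],
  ],
)

```text
clock: 14.47
tool_pos: [0.4926, 0.2244, 0.221]
orientation: [-162.6, -6.9, -41.8]
force: [0.3, -0.9, -2.1]
opening: 0.0279
gripper_force: 30.0
```

```bash
python3 - <<'E'
from h import *
p,Rt=readpose(np.array([.535,.3065,.082]));d,r=delta(p,Rt);print(d.round(1),r.round(1));print(ctrl.get_obs()['joint_pos'].round(0),ctrl.get_obs()['opening'])
E
```

```text
[-105.  -74.   66.] [ 9.5 10.5 40.4]
[ 51.  -4. -36.  11. -42.  -8.] 0.02785571950884879
```

Emit:
move_arm(
  motion=[
    [[-17, -12, 8], [1.5, 1.7, 6.5], 1],
    [[-34, -24, 16], [3, 3.4, 13], 1],
    [[-52, -37, 26], [4.6, 5, 19.5], 1],
    [[-70, -49, 38], [6.1, 6.8, 26], 1],
    [[-85, -60, 49], [7.6, 8.4, 32.4], 1],
    [[-97, -68, 58], [8.8, 9.8, 37.5], 1],
    [[-105, -74, 66], [9.5, 10.5, 40.4], 1],
    [[-105, -74, 66], [9.5, 10.5, 40.4], 1],
    [[-105, -74, 66], [9.5, 10.5, 40.4], 1],
    [[-105, -74, 66], [9.5, 10.5, 40.4], 1],
  ],
)

```text
clock: 15.3
tool_pos: [0.48, 0.3578, 0.1672]
orientation: [-149.9, 0.0, -83.4]
force: [0.0, -0.5, -0.8]
opening: 0.0281
gripper_force: 30.0
```

```bash
python3 - <<'E'
from h import *
L=np.array([.535,.3065,.082]);p,Rt=readpose(L);d,r=delta(p,Rt);print(d.round(1),r.round(1));print(ctrl.get_obs()['joint_pos'].round(0),ctrl.get_obs()['opening'])
a,b=snap('scene'),snap('side')
im=[]
for Z,n in((a,'sc'),(b,'si')):
    u,v=proj(Z,L+[-.03,0,.07]).astype(int);im.append(cv2.resize(Z['color'][max(v-60,0):max(v-60,0)+120,u-65:u+65],(400,369),interpolation=cv2.INTER_CUBIC));print(n,u-65,max(v-60,0))
cv2.imwrite('pics/read.png',np.clip(np.hstack(im)*1.3,0,255).astype(np.uint8))
E
```

```text
[-0.4  0.8 -1.1] [-0.1 -0.2 -0.3]
[  62.    4.  -53.   60.  -28. -108.] 0.028054767063467583
sc 281 61
si 189 81
```

View pics/read.png

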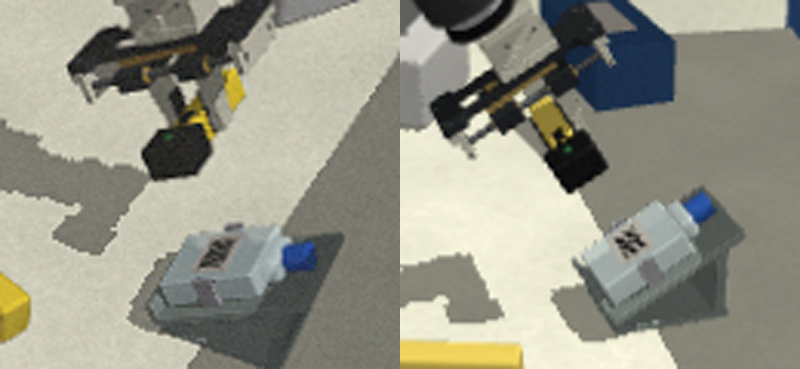

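The views show the reader's black head squarely above the label: head at (178,150) and label at (217,253) in the scene crop; head at (577,165) and label at (630,242) in the side crop. I'll hold still here.

Emit:
move_arm(
  motion=[
    [[0, 0, 0], [0, 0, 0], 1],
    [[0, 0, 0], [0, 0, 0], 1],
    [[0, 0, 0], [0, 0, 0], 1],
    [[0, 0, 0], [0, 0, 0], 1],
    [[0, 0, 0], [0, 0, 0], 1],
    [[0, 0, 0], [0, 0, 0], 1],
    [[0, 0, 0], [0, 0, 0], 1],
    [[0, 0, 0], [0, 0, 0], 1],
    [[0, 0, 0], [0, 0, 0], 1],
    [[0, 0, 0], [0, 0, 0], 1],
  ],
)

```text
clock: 16.23
tool_pos: [0.4795, 0.3584, 0.1682]
orientation: [-150.0, 0.1, -83.1]
force: [-0.3, 0.6, -2.1]
opening: 0.0278
gripper_force: 30.0
```

```bash
python3 - <<'E'
from h import *
L=np.array([.535,.3065,.082]);a,b=snap('scene'),snap('side')
x,e=tri(ray(a,335.6,104.9),ray(b,243.6,129.8));print('led rel to label frame mm',labelR().inv().apply(x-L)*1000,e)
for Z in(a,b):
    print(proj(Z,L+labelR().apply([0,0,.136])))
E
```

```text
led rel to label frame mm [ -0.14697247  -1.56044023 135.633983  ] [np.float64(0.0013219906898379206), np.float64(0.001321990689837845)]
[335.86006457 104.96017639]
[243.22285706 129.12026363]
```

Emit:
move_arm(
  motion=[
    [[0, 0, 0], [0, 0, 0], 1],
    [[0, 0, 0], [0, 0, 0], 1],
    [[0, 0, 0], [0, 0, 0], 1],
    [[0, 0, 0], [0, 0, 0], 1],
    [[0, 0, 0], [0, 0, 0], 1],
    [[0, 0, 0], [0, 0, 0], 1],
    [[0, 0, 0], [0, 0, 0], 1],
    [[0, 0, 0], [0, 0, 0], 1],
    [[0, 0, 0], [0, 0, 0], 1],
    [[0, 0, 0], [0, 0, 0], 1],
  ],
)

```text
clock: 17.17
tool_pos: [0.4795, 0.3583, 0.1682]
orientation: [-150.0, 0.1, -83.1]
force: [-0.0, -0.1, -1.6]
opening: 0.028
gripper_force: 30.0
```

Alignment is confirmed to within 2 mm. Now back to above the rest.

```bash
python3 - <<'E'
from h import *
Rt=R.from_euler('z',20,degrees=True)*FLIP
d,r=delta([.521,-.009,.16],Rt);print(d.round(1),r.round(1))
print(R.from_euler('xyz',[-150,.1,-83.1],degrees=True).inv().apply([0,0,60]).round(1))
E
```

```text
[369.7   6.4   5.4] [ -21.4  -26.9 -100.5]
[ -0.1 -30.  -52. ]
```

Emit:
move_arm(
  motion=[
    [[10, -8, -20], [0, 0, 0], 1],
    [[30, -18, -40], [-1.4, -1.7, -6.5], 1],
    [[55, -22, -45], [-2.8, -3.4, -13], 1],
    [[80, -22, -45], [-4.1, -5.2, -19.5], 1],
    [[105, -22, -45], [-5.5, -7, -26], 1],
    [[130, -20, -45], [-6.9, -8.7, -32.5], 1],
    [[155, -20, -45], [-8.3, -10.4, -39], 1],
    [[180, -20, -45], [-9.7, -12.2, -45.5], 1],
    [[205, -18, -40], [-11, -13.9, -52], 1],
    [[230, -16, -35], [-12.4, -15.6, -58.5], 1],
  ],
)

```text
clock: 18.0
tool_pos: [0.5013, 0.1508, 0.2108]
orientation: [-160.3, -7.0, -47.6]
force: [1.6, -0.7, -1.2]
opening: 0.0281
gripper_force: 30.0
```

Emit:
move_arm(
  motion=[
    [[0, 0, 0], [0, 0, 0], 1],
    [[0, 0, 0], [0, 0, 0], 1],
    [[0, 0, 0], [0, 0, 0], 1],
  ],
)

```text
clock: 18.25
tool_pos: [0.5017, 0.1514, 0.2104]
orientation: [-160.3, -7.0, -48.0]
force: [-0.5, 0.1, -0.5]
opening: 0.0277
gripper_force: 30.0
```

```bash
python3 - <<'E'
from h import *
Rt=R.from_euler('z',20,degrees=True)*FLIP
d,r=delta([.521,-.009,.16],Rt);print(d.round(1),r.round(1))
E
```

```text
[125.  109.9  30.8] [-13.2 -17.7 -66. ]
```

Emit:
move_arm(
  motion=[
    [[13, 11, 3], [-1.3, -1.8, -6.6], 1],
    [[25, 22, 6], [-2.6, -3.5, -13.2], 1],
    [[38, 33, 9], [-4, -5.3, -19.8], 1],
    [[50, 44, 12], [-5.3, -7.1, -26.4], 1],
    [[63, 55, 15], [-6.6, -8.9, -33], 1],
    [[75, 66, 18], [-7.9, -10.6, -39.6], 1],
    [[88, 77, 21], [-9.2, -12.4, -46.2], 1],
    [[100, 88, 24], [-10.6, -14.2, -52.8], 1],
    [[113, 99, 27], [-11.9, -15.9, -59.4], 1],
    [[125, 110, 31], [-13.2, -17.7, -66], 1],
  ],
)

```text
clock: 19.08
tool_pos: [0.5218, -0.0091, 0.1596]
orientation: [-179.1, -1.2, 15.6]
force: [1.0, 0.3, -1.7]
opening: 0.0276
gripper_force: 30.0
```

Emit:
move_arm(
  motion=[
    [[0, 0, 0], [0, 0, 0], 1],
    [[0, 0, 0], [0, 0, 0], 1],
    [[0, 0, 0], [0, 0, 0], 1],
    [[0, 0, 0], [0, 0, 0], 1],
    [[0, 0, 0], [0, 0, 0], 1],
  ],
)

```text
clock: 19.5
tool_pos: [0.5212, -0.0082, 0.1603]
orientation: [-179.0, -1.3, 15.2]
force: [-0.4, -0.2, -1.1]
opening: 0.0278
gripper_force: 30.0
```

```bash
python3 - <<'E'
from h import *
Rt=R.from_euler('z',20,degrees=True)*FLIP
d,r=delta([.521,-.009,.0115],Rt);print(d.round(1),r.round(1))
s=snap('wrist');hsv=cv2.cvtColor(s['color'],cv2.COLOR_BGR2HSV)
m=cv2.inRange(hsv,(20,130,70),(32,255,255));ys,xs=np.where(m[:,240:320]>0);print(xs.min()+240,xs.max()+240,ys.min(),ys.max())
E
```

```text
[ -3.8   3.4 148.7] [-1.  -1.4 -4.8]
242 302 227 363
```

Emit:
move_arm(
  motion=[
    [[0, 0.5, 25], [-0.5, -0.7, -2.4], 1],
    [[-1, 1, 55], [-1, -1.4, -4.8], 1],
    [[-2, 2, 85], [-1, -1.4, -4.8], 1],
    [[-3, 2.5, 110], [-1, -1.4, -4.8], 1],
    [[-3.5, 3, 128], [-1, -1.4, -4.8], 1],
    [[-3.7, 3.3, 138], [-1, -1.4, -4.8], 1],
    [[-3.8, 3.4, 143], [-1, -1.4, -4.8], 1],
    [[-3.8, 3.4, 145], [-1, -1.4, -4.8], 1],
    [[-3.8, 3.4, 145], [-1, -1.4, -4.8], 1],
    [[-3.8, 3.4, 145], [-1, -1.4, -4.8], 1],
  ],
)

```text
clock: 20.38
tool_pos: [0.5217, -0.0096, 0.0158]
orientation: [179.9, 0.0, 20.1]
force: [0.7, -0.2, -0.9]
opening: 0.028
gripper_force: 30.0
```

```bash
python3 - <<'E'
from h import *
Rt=R.from_euler('z',20,degrees=True)*FLIP
d,r=delta([.521,-.009,.0115],Rt);print(d.round(1),r.round(1))
E
```

```text
[-0.4 -0.8  4.3] [0.1 0.  0.1]
```

Emit:
move_arm(
  motion=[
    [[0, 0, 1], [0, 0, 0], 1],
    [[0, 0, 2], [0, 0, 0], 1],
    [[0, 0, 3], [0, 0, 0], 1],
    [[0, 0, 4], [0, 0, 0], 1],
    [[0, 0, 4.5], [0, 0, 0], 1],
    [[0, 0, 4.5], [0, 0, 0], 1],
  ],
)

```text
clock: 20.88
tool_pos: [0.521, -0.0099, 0.0111]
orientation: [179.9, 0.1, 20.1]
force: [-4.0, 0.4, 9.8]
opening: 0.0278
gripper_force: 30.0
```

Touched down. Releasing to a half opening, then straight up.

Emit:
move_arm(
  motion=[
    [[0, 0, 0], [0, 0, 0], 0.3],
    [[0, 0, 0], [0, 0, 0], 0.3],
    [[0, 0, 0], [0, 0, 0], 0.3],
    [[0, 0, 0], [0, 0, 0], 0.3],
    [[0, 0, 0], [0, 0, 0], 0.3],
    [[0, 0, 0], [0, 0, 0], 0.3],
    [[0, 0, -5], [0, 0, 0], 0.3],
    [[0, 0, -20], [0, 0, 0], 0.3],
    [[0, 0, -45], [0, 0, 0], 0.3],
    [[0, 0, -80], [0, 0, 0], 0.3],
  ],
)

```text
clock: 21.72
tool_pos: [0.519, -0.0103, 0.0892]
orientation: [180.0, 0.4, 20.0]
force: [1.3, 0.0, -0.1]
opening: 0.0615
gripper_force: 0.0
```

Emit:
move_arm(
  motion=[
    [[0, 0, -30], [0, 0, 0], 0.3],
    [[0, 0, -60], [0, 0, 0], 0.3],
    [[0, 0, -80], [0, 0, 0], 0.3],
    [[0, 0, -80], [0, 0, 0], 0.3],
    [[0, 0, -80], [0, 0, 0], 0.3],
  ],
)

```text
clock: 22.13
tool_pos: [0.5217, -0.0094, 0.1718]
orientation: [180.0, -0.1, 20.1]
force: [-0.4, 0.1, -0.3]
opening: 0.0614
gripper_force: 0.0
```

```bash
python3 - <<'E'
from h import *
s=snap('wrist');hsv=cv2.cvtColor(s['color'],cv2.COLOR_BGR2HSV)
m=cv2.inRange(hsv,(20,130,70),(32,255,255));k,l,st,c=cv2.connectedComponentsWithStats(m)
for i in range(1,k):
    if st[i,4]>500:
        ys,xs=np.where(l==i);P=np.array([onz(s,x,y,.046)[:2] for x,y in zip(xs,ys)])*1000
        r=cv2.minAreaRect(P.astype(np.float32));print(st[i],np.round(r[0],1),np.round(r[1],1),round(r[2],1))
a=snap('scene');Rk=knobR(-6);c=np.array([.6257,-.2605,.070]);hs=cv2.cvtColor(a['color'],cv2.COLOR_BGR2HSV)
print([hs[tuple(proj(a,c+(Rk*R.from_euler('z',-68.75,degrees=True)).apply([x,0,.041])).round().astype(int)[::-1])].tolist() for x in(.017,-.017)])
o=ctrl.get_obs();print(o['clock'],o['tool_pos'],o['opening'])
E
```

```text
[ 258  168   29  108 2554] [501.5 -17.2] [107.1  25.5] 20.0
[  44  240   62   35 1186] [403.2 156.6] [31.1 67.3] 27.9
[[112, 142, 117], [111, 182, 108]]
22.2333 [ 0.52046171 -0.00975613  0.16964065] 0.061502893216801684
```

The reader lies flat on the rest, about 2 mm off its middle and at 20° against the rest's 22°. The knob is still on. Handing in.

```bash
python3 -c "
from plant import ctrl
print(ctrl.close_job())"
```

```text
the job is handed in; nothing more can be done
None
```

I handed the job in at about 22 s: the knob is on, the reader was held squarely about 10 cm from the label for nearly 2 s, and it is back on its rest; the hand-in returned no verdict, and I didn't re-measure the bottle, spare flask or tip box at the end.

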